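# Clear the bottle feeder and hold its pusher back for loading

## Task

A green jar has been left in the spring bottle feeder: lift it out, keeping it upright, and set it down gently on the dark wooden board next to the honey jar. Then pull the feeder's black spring-loaded pusher back until its front face is level with the red line across the feeder, and keep hold of it there so that the bottles can be loaded: the job finishes while you are still holding it, never letting it spring back. Leave the honey jar and the three waiting bottles where they are.

Things in the scene. Friction and masses are not known exactly. Their poses are not given: they have to be found in the camera images.
- feeder: White plastic bottle feeder 300 mm long (its x), 84 mm wide, fast on the counter. Origin: centre of underside; +x points to its front, the end with the clear lip (inner face x = +146 mm, top 56 mm above the counter). Floor 10 mm thick; side rails 76 mm apart inside, 4 mm thick, tops 34 mm above the counter; back wall 35 mm high. Grey ticks on the rails only mark bottle widths.
- red_line (a point): The red line, 5 mm wide, across the feeder's floor and over both side rails: its centre, midway between the rails at rail-top height (34 mm above the counter), at feeder x = -22 mm. Axes as the feeder's.
- pusher: Black pusher in the feeder. Origin: middle of the lower edge of its flat FRONT face, 12 mm above the counter; axes as the feeder's (+x to the lip). Plate 10 mm thick behind the front face, 70 mm wide, top 54 mm above the counter; a pull tab rises behind it. Behind the plate, up to 42 mm above the counter and 43 mm back, the coiled spring. Moves along feeder x only.
- pusher_slide (a joint): How far the pusher is pulled back towards feeder -x, m: 0 = fully forward, front face 4 mm from the lip; 0.164 = front face at the red line's centre; stop at 0.205. A spring drives it forward, 2.5 N at 0 to 3.7 N at 0.164, with a damper (12 N per m/s) and 0.4 N friction. At the start it presses the jar against the lip; once the jar is out it runs to 0 by itself within a second.
- pusher_tab (a point): Centre of the pusher's upright black pull tab: 10 mm thick (feeder x; its middle 17 mm behind the pusher's front face), 30 mm wide (feeder y), top 94 mm above the counter, free of the plate (54 mm) and lip (56 mm) above those heights; this point is 78 mm above the counter.
- jar: Green glass jar with a brass-coloured lid, 62 mm diameter, 100 mm tall, about 0.35 kg, standing in the feeder between lip and pusher. Origin: centre of its underside, z up. As it is lifted past the lip the pusher nudges its foot forward, so grip it firmly.
- board: Dark wooden board fixed on the counter, 140 mm (its x) by 220 mm (its y), 16 mm thick. Origin: centre of its underside. Turned any way. The honey jar stands on its +y half; the -y half is free (a good place is y = -60 mm).
- honey: Amber honey jar with a white lid, 56 mm diameter, 80 mm tall, loose on the board. Origin: centre of its underside. To be left alone.
- bottle0: Green glass bottle with a red cap, 54 mm diameter, 165 mm tall, loose on the counter, waiting to be loaded. Origin: centre of its underside. To be left alone.
- bottle1: Another such bottle, to be left alone.
- bottle2: Another such bottle, to be left alone.
Mind the look-alikes: they are no part of the job. Leave any blue look-alike of the jar alone.

How it is judged:
On the way, in this order (a step that is already met when the one before it is completed fails the run):
1. the green jar stands upright on the wooden board, let go of (x of jar in the frame of board between -0.05 and 0.05 m and y of jar in the frame of board between -0.09 and 0.09 m and z of jar in the frame of board between 0.01 and 0.022 m and angle between jar's own z axis and vertical below 0.1 rad and linear speed of jar below 0.02 m/s and contact force between the fingers and jar below 0.1 N), for 0.2 s.
2. the fingers hold the pusher at the red line (x of pusher in the frame of red_line between -0.006 and 0.006 m and velocity of joint pusher_slide between -0.01 and 0.01 m/s and contact force between the fingers and pusher above 2 N), for 0.3 s.
At the end, for the whole second after the job is handed in: The fingers hold the pusher (at least 2 N between them) at rest with its front face within 6 mm of the centre of the red line, and the green jar stands upright and still on the wooden board (its middle at least 20 mm inside every edge), let go of (all of step 1 and all of step 2); the arm keeps its last pose, push and grip.
It fails at once if the honey jar or a waiting bottle is moved by more than 20 mm (distance of any of honey, bottle0, bottle1, bottle2 from where it was at the start of the episode above 0.02 m).
It fails at once if the green jar is tipped by more than 35 degrees (angle between jar's own z axis and vertical above 0.61 rad).
It fails at once if the green jar is banged down on the board (over 45 N) (contact force between jar and board above 45 N).
It fails at once if the green jar is dropped: out of the fingers with its base more than 15 mm above the board's top (z of jar in the frame of board above 0.031 m and contact force between the fingers and jar below 0.1 N).
It fails at once if the pusher springs back: it runs forward faster than 0.1 m/s after having been pulled back beyond 100 mm (value of joint pusher_slide above 0.1 m and velocity of joint pusher_slide below -0.1 m/s).
It also fails if it takes over 58 s, if anything falls off the work surface, if the arm or the gripper's body presses on something with over 40 N, if the wrist force passes 120 N, or if a joint passes its speed limit or range.

## Robot

A 7-joint arm with a two-finger parallel gripper is mounted at the origin on the work surface. World frame = base frame: x ahead of the robot, y to its left, z up, the work surface at z = 0. Lengths are in m, angles in rad, forces in N, time in s.
With the tool pointing down it reaches from about 0.35 to 0.9 m from the base axis. Payload 8.1 kg.
Tool frame: the origin (TCP) lies at the very end of the fingers, on their centre line; the grasp point (between the pads) lies 19 mm behind it; z points along the fingers, y is the line along which they close (so a half turn about z gives the same grasp; the last joint's range is limited). The gripper opens to 92 mm and grips with 3 to 60 N. Pads are 19 mm wide; open, the fingers measure 130 mm over their backs; the gripper's body (75 mm by 190 mm) begins 47 mm behind the grasp point.
Start: joints at [-1.314, 0.434, 0.025, 1.573, -0.012, 1.134, -0.075], TCP at [0.22, 0.585, 0.227] pointing down, gripper open.
Joint ranges: [-2.62, 2.62], [-0.44, 2.09], [-1.27, 1.32], [0.08, 2.57], [-1.32, 4.46], [0.12, 2], [-2.74, 2.74]. Speed limits (rad/s): [2.22, 2.22, 3.01, 3.01, 3.14, 3.14, 3.14].

## Interface

Orientations are given as a rotation vector (axis times angle).
In Python, from cell import arm gives the robot as it stands.
- The arm moves only by the tool carry_out, never from a script. Its argument "commands" is a list of rows, each a list of 7 numbers: the opening, from 0 (shut) to 1 (fully open), then the shift along the tool's x, y, z each as a share of 0.025 m, from -1 to 1, then the turn, a rotation vector about the tool's x, y, z each as a share of 0.1 rad, from -1 to 1. A call has 1 to 8 rows; each row shifts and turns the commanded pose from where the row before left it, along the tool's axes as they then stand; what a row does not reach is not made up. A row lasts 1/10 s, in which the tool goes at most 50 mm and 8.59 degrees, less where a joint would pass 70% of its speed; a pose out of reach is approached as far as the arm can. A call with a number of a shift or a turn outside -1 to 1 is refused whole. A call with a gripper value outside its range is refused whole. The fingers move at their own pace and stop on an object; "squeeze" is the grip in N (left out, the last holds). Time passes only in rows, so rows that do not move let the fingers close. It gives the time, the measured TCP pose, the force, the opening and the grip force at its end, in the units of the state.
- arm.observe(): the state, without advancing time (a new reading comes with each control period).
- arm.get_image(name): name is "scene" or "top" or "wrist"; returns a dict with "pixels" (420x560x3 uint8, red, green, blue), "range_z" (420x560 float32, m along the optical axis (not along the pixel's ray), 0 where there is no reading), "mtx" (3x3 intrinsics, pixels), "R" (3x3) and "t" (3): a world point X has camera coordinates R X + t; the wrist camera has in their place "tool_from_camera" (4x4, takes a point from camera to tool coordinates, whose origin is the TCP and whose axes are the flange's). Camera axes: x right, y down, z forward; pixel columns grow to the right and rows downward; lengths in m; the calibration is good to about 2 mm. A picture is of the moment at which its call begins: read the wrist's pose just before it.
- arm.sign_off(): hands the job in; it is judged then, once.
The state is a dict: "clock": time; "joints": joint angles; "dq": joint speeds; "joint_efforts": joint torques, N m; "position": TCP position; "ee_rot": TCP orientation; "force": force on the tool from outside, world axes, zero at the start; "ft_torque": the same for the moment, N m; "width": opening from 0.0 (shut) to 1.0 (fully open); "gripper_force": force on a finger pad.
Only numpy, scipy, OpenCV 4.12 (cv2) and the standard library are available. Lean on these libraries where they do the work, as an engineer would, in place of code of your own. Each camera call takes 0.05 s, during which the arm holds its last target. There are 200 camera calls.

## Working session

There is one attempt and no reset: what is moved stays moved. The work goes in short steps, Python scripts to look and compute and a tool call to move; the robot and the scene stay as the last step left them, time stands still between calls to the robot, and variables do not carry over. Pictures are saved under pics/ and viewed, at most 10 in all, crops included, and the job is handed in when it is done.

Besides the shell and the picture viewer there is one more tool, called after "Request:" as name([rows], argument=value, ...), one row to a line, values as JSON. carry_out: Moves the arm, as the interface text tells. Shift numbers are shares of 0.025 m and turn numbers shares of 0.1 rad, none past 1 either way. Its arguments: {"type":"object","properties":{"commands":{"type":"array"},"squeeze":{"type":"number"}},"required":["commands"]}

```bash
mkdir -p pics; ls
python3 - <<'E'
from cell import arm
import cv2,numpy as np
s=arm.observe();print({k:np.round(v,3).tolist() for k,v in s.items()})
for n in("scene","top"):
    d=arm.get_image(n);np.savez(f"{n}0.npz",**d);cv2.imwrite(f"pics/{n}0.png",d["pixels"][:,:,::-1]);print(n,d["mtx"].round(1).tolist(),d["R"].round(3).tolist(),d["t"].round(3).tolist())
E
```

```text
pics
{'clock': 0.0, 'joints': [-1.314, 0.435, 0.025, 1.574, -0.012, 1.134, -0.075], 'dq': [0.001, -0.0, 0.002, 0.0, 0.0, 0.001, 0.001], 'joint_efforts': [0.001, -66.783, 0.985, -31.446, -0.061, 0.043, 0.0], 'position': [0.22, 0.584, 0.226], 'ee_rot': [-0.562, -3.091, 0.002], 'force': [0.19, 0.816, 0.228], 'ft_torque': [0.041, -0.064, 0.038], 'gripper_force': 0.0, 'width': 0.996}
scene [[429.0, 0.0, 285.3], [0.0, 429.0, 204.0], [0.0, 0.0, 1.0]] [[-0.535, 0.845, 0.003], [0.659, 0.42, -0.624], [-0.529, -0.332, -0.781]] [0.29, -0.294, 1.329]
top [[441.0, 0.0, 269.2], [0.0, 441.0, 219.5], [0.0, 0.0, 1.0]] [[0.016, -1.0, 0.02], [-0.983, -0.02, -0.184], [0.184, -0.017, -0.983]] [-0.044, 0.513, 1.119]
```

View pics/scene0.png

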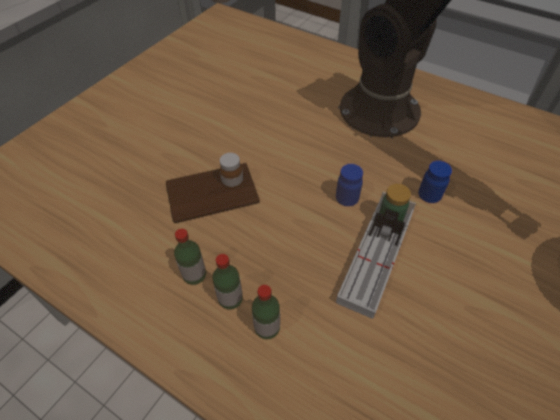

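View pics/top0.png

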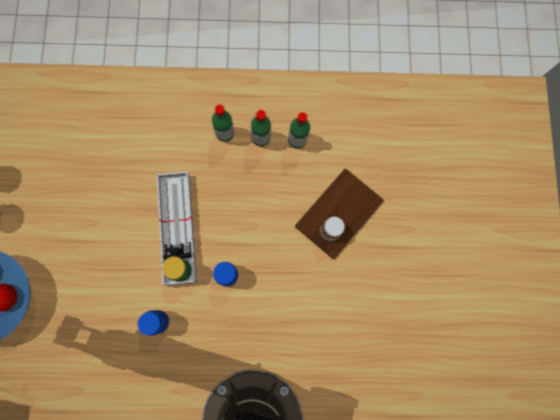

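The scene view shows the green jar with the brass lid at about (397,195), at the lip end of the feeder. The black tab is at (390,225) and the red line at (375,262). In the top view the jar is at (176,268), the feeder spans (174,175) to (180,285), the board is centred at (340,214) and the honey jar is at (334,227). The look-alikes are blue jars at top (226,273) and (153,322). Only the one at (176,268) has a brass lid and sits in the feeder, so that is the jar meant.

```bash
cat > h.py <<'E'
import numpy as np,cv2
def cloud(d):
    z=d["range_z"].astype(float);v,u=np.mgrid[:z.shape[0],:z.shape[1]];K=d["mtx"]
    c=np.stack([(u-K[0,2])/K[0,0]*z,(v-K[1,2])/K[1,1]*z,z],-1)
    return (c-d["t"])@d["R"]      # R^T (c-t)
def proj(d,X):
    c=d["R"]@np.asarray(X)+d["t"];p=d["mtx"]@c;return p[:2]/p[2]
def tri(obs): # [(d,uv),...] least squares rays
    A=np.zeros((3,3));b=np.zeros(3)
    for d,(u,v) in obs:
        r=d["R"].T@np.linalg.solve(d["mtx"],[u,v,1]);r/=np.linalg.norm(r);o=-d["R"].T@d["t"]
        P=np.eye(3)-np.outer(r,r);A+=P;b+=P@o
    return np.linalg.solve(A,b)
E
python3 - <<'E'
from h import *
D={n:dict(np.load(f"{n}0.npz")) for n in("scene","top")}
for n,d in D.items():
    P=cloud(d);rgb=d["pixels"];hsv=cv2.cvtColor(rgb,cv2.COLOR_RGB2HSV).astype(int);H,S,V=hsv[...,0],hsv[...,1],hsv[...,2];ok=d["range_z"]>0
    x,y,z=P[...,0],P[...,1],P[...,2]
    print(n,"table z",np.median(z[ok&(abs(x-.5)<.3)&(abs(y)<.3)]).round(4))
    # feeder vicinity
    box=ok&(x>.2)&(x<.85)&(abs(y)<.45)
    def rep(name,m):
        if m.sum()<4: print(name,m.sum());return
        q=P[m];v,u=np.nonzero(m);print(name,m.sum(),"px",u.mean().round(1),v.mean().round(1),"med",np.median(q,0).round(4),"min",np.percentile(q,3,axis=0).round(4),"max",np.percentile(q,97,axis=0).round(4))
    rep("lidtop",box&(z>.092)&(z<.11)&(H>14)&(H<32)&(S>120))
    rep("honeytop",box&(z>.088)&(z<.105)&(S<80)&(V>120))
    rep("bluetop",box&(z>.08)&(H>105)&(H<130)&(S>150))
    rep("redcap",box&(z>.13)&(S>150)&((H<8)|(H>172)))
    rep("redline",box&(z<.045)&(S>90)&((H<8)|(H>172)))
    w=box&(z>.006)&(z<.062)&(S<60)&(V>70)
    lab,_n=None,None
    k,l,st,ce=cv2.connectedComponentsWithStats(w.astype(np.uint8))
    i=1+np.argmax(st[1:,4]);m=l==i;q=P[m];r=cv2.minAreaRect(q[:,:2].astype(np.float32)*1000);print("feeder",st[i],r)
    b=box&(z>.011)&(z<.022)&(V<110)&(S>60)&(H<25)
    k,l,st,ce=cv2.connectedComponentsWithStats(b.astype(np.uint8));i=1+np.argmax(st[1:,4]);q=P[l==i];print("board",st[i],np.median(q[:,2]),cv2.minAreaRect(q[:,:2].astype(np.float32)*1000))
    rep("tab",box&(z>.06)&(z<.1)&(V<60)&(S<140))
E
```

```text
scene table z -0.0014
lidtop 392 px 398.1 194.1 med [0.3833 0.2028 0.1074] min [0.3556 0.1792 0.0977] max [0.4043 0.2259 0.1097]
honeytop 202 px 229.3 159.2 med [ 0.4909 -0.1963  0.0933] min [ 0.4707 -0.2165  0.0903] max [ 0.5104 -0.1768  0.0959]
bluetop 302 px 435.1 170.3 med [0.2509 0.2565 0.0977] min [0.2255 0.0907 0.0885] max [0.3664 0.2776 0.1005]
redcap 448 px 224.9 264.1 med [ 7.631e-01 -2.000e-04  1.625e-01] min [ 0.7477 -0.1154  0.1546] max [0.7809 0.1092 0.1652]
redline 40 px 361.5 260.4 med [0.5131 0.2087 0.009 ] min [ 0.5077 -0.0718 -0.0026] max [0.6792 0.258  0.0337]
feeder [ 336  193   79  125 3160] ((492.76483154296875, 217.92050170898438), (302.7931213378906, 83.95164489746094), 6.738234043121338)
board [ 166  163   94   59 2794] 0.013422468906596114 ((545.9022827148438, -222.41757202148438), (141.93844604492188, 218.52401733398438), 49.526695251464844)
tab 637 px 322.9 238.5 med [0.4308 0.1822 0.0876] min [ 0.2612 -0.0988  0.0618] max [0.7955 0.2422 0.0989]
top table z 0.0014
lidtop 184 px 179.3 259.1 med [0.3801 0.193  0.1085] min [0.3561 0.072  0.0993] max [0.7735 
[... 161 characters left out ...]
ed [0.2664 0.2285 0.1004] min [0.2243 0.0533 0.0941] max [0.388  0.2717 0.1042]
redcap 253 px 260.4 113.8 med [ 0.7593 -0.006   0.1648] min [ 0.7442 -0.1178  0.1551] max [0.7772 0.104  0.1692]
redline 44 px 185.9 219.3 med [0.5149 0.2182 0.0117] min [ 0.5083 -0.2242  0.0065] max [0.5307 0.2577 0.0383]
feeder [ 157  172   40  113 2697] ((493.0911560058594, 213.9913787841797), (300.58746337890625, 85.61931610107422), 6.6738762855529785)
board [ 295  169   88   90 3375] 0.016491496472001238 ((543.24951171875, -227.4648895263672), (138.81826782226562, 217.92318725585938), 49.98222732543945)
tab 159 px 208.4 206.9 med [0.4279 0.1733 0.091 ] min [ 0.3572 -0.1168  0.0616] max [0.7505 0.2178 0.0981]
```

Run:
```python
import cv2,numpy as np
a=cv2.imread("pics/scene0.png")[150:320,320:460];b=cv2.imread("pics/top0.png")[165:335,130:270]
c=np.hstack([cv2.resize(a,None,fx=2.8,fy=2.8,interpolation=2),cv2.resize(b,None,fx=2.8,fy=2.8,interpolation=2)]);cv2.imwrite("pics/crop0.png",c)
```

```text
(no output)
```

View pics/crop0.png

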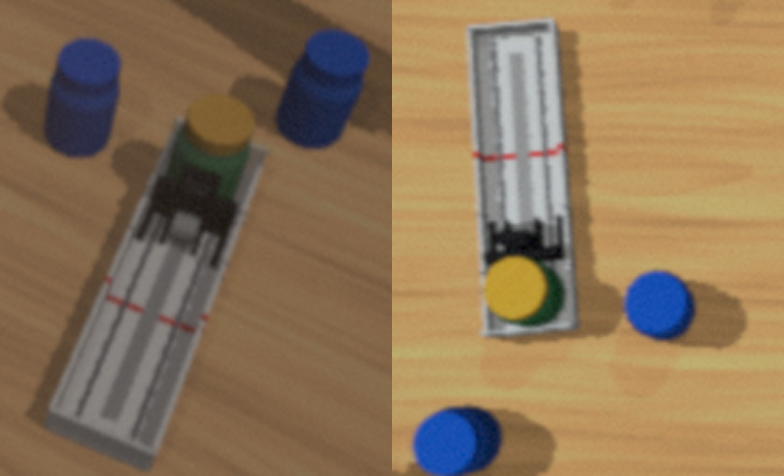

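Confirmed: the jar with the brass lid and green body standing in the feeder is the one meant, and both blue jars stand outside it. The two views agree within a few mm. Next I'll turn to the feeder's axes and move above the jar for a wrist view.

Request:
carry_out([
  [1, 0, 0, 0, 0, 0, -0.8],
  [1, 0, 0, 0, 0, 0, -0.8],
  [1, 0, 0, 0, 0, 0, -0.8],
  [1, 0, 0, 0, 0, 0, -0.8],
  [1, 0, 0, 0, 0, 0, -0.8],
  [1, 0, 0, 0, 0, 0, -0.8],
], squeeze=40)

```text
clock: 0.7
position: [0.22, 0.5847, 0.2263]
ee_rot: [0.194, -3.135, 0.001]
force: [-0.6, 0.9, 0.6]
width: 1.002
gripper_force: 0.0
```

Request:
carry_out([
  [1, -0.29, -0.99, -0.2, 0, 0, 0],
  [1, -0.29, -0.99, -0.2, 0, 0, 0],
  [1, -0.29, -0.99, -0.2, 0, 0, 0],
  [1, -0.29, -0.99, -0.2, 0, 0, 0],
  [1, -0.29, -0.99, -0.2, 0, 0, 0],
  [1, -0.29, -0.99, -0.2, 0, 0, 0],
  [1, -0.29, -0.99, -0.2, 0, 0, 0],
  [1, -0.29, -0.99, -0.2, 0, 0, 0],
])

```text
clock: 1.5
position: [0.3016, 0.3941, 0.2666]
ee_rot: [0.188, -3.136, 0.001]
force: [-0.2, -0.5, 0.4]
width: 1.005
gripper_force: 0.0
```

Request:
carry_out([
  [1, -0.29, -0.99, -0.2, 0, 0, 0],
  [1, -0.29, -0.99, -0.2, 0, 0, 0],
  [1, -0.29, -0.99, -0.2, 0, 0, 0],
  [1, -0.29, -0.99, -0.2, 0, 0, 0],
  [1, -0.29, -0.99, -0.2, 0, 0, 0],
  [1, -0.29, -0.99, -0.2, 0, 0, 0],
  [1, -0.29, -0.99, -0.2, 0, 0, 0],
  [1, 0, 0, 0, 0, 0, 0],
])

```text
clock: 2.3
position: [0.374, 0.2262, 0.3022]
ee_rot: [-0.181, 3.135, -0.001]
force: [0.3, 0.5, 0.2]
width: 1.002
gripper_force: 0.0
```

```bash
cat >> h.py <<'E'
from scipy.spatial.transform import Rotation as Rot
def wrist(arm):
    s=arm.observe();d=arm.get_image("wrist");T=d["tool_from_camera"];Rt=Rot.from_rotvec(s["ee_rot"]).as_matrix()
    Rc=Rt@T[:3,:3];tc=Rt@T[:3,3]+s["position"];d["R"]=Rc.T;d["t"]=-Rc.T@tc;return s,d
E
python3 - <<'E'
from cell import arm
from h import *
s,d=wrist(arm);np.savez("w1.npz",**d);cv2.imwrite("pics/w1.png",d["pixels"][:,:,::-1]);print(s["clock"],s["position"],s["ee_rot"],s["joints"],Rot.from_rotvec(s["ee_rot"]).as_matrix().round(3),d["tool_from_camera"].round(3))
E
```

```text
2.3 [0.37399334 0.22623844 0.30220084] [-1.80654413e-01  3.13548594e+00 -8.89068807e-04] [-0.76254535  0.05797334  0.10131946  1.88711825 -0.00524294  1.19637758
  1.02642153] [[-0.993 -0.115  0.001]
 [-0.115  0.993 -0.001]
 [-0.001 -0.001 -1.   ]] [[ 0.001 -0.956 -0.294  0.078]
 [ 1.     0.001 -0.001 -0.001]
 [ 0.002 -0.294  0.956 -0.158]
 [ 0.     0.     0.     1.   ]]
```

View pics/w1.png

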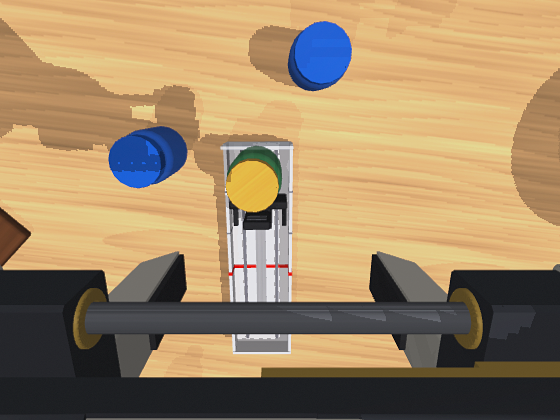

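The wrist view shows the brass lid at (252,186), the tab at (257,219), the red line at (261,268) and the lip at (256,147). Now I'll measure from this view and triangulate it against the top view.

Run:
```python
from h import *
d=dict(np.load("w1.npz"));P=cloud(d);hsv=cv2.cvtColor(d["pixels"],cv2.COLOR_RGB2HSV).astype(int);H,S,V=[hsv[...,i] for i in range(3)]
x,y,z=np.moveaxis(P,-1,0);ok=d["range_z"]>0;v,u=np.mgrid[:420,:560]
roi=ok&(u>215)&(u<300)&(v>135)&(v<300)
def lidpx(dd,box):
    h=cv2.cvtColor(dd["pixels"],cv2.COLOR_RGB2HSV).astype(int);m=np.zeros(h.shape[:2],bool);a,b,c,e=box;m[b:e,a:c]=1
    m&=(h[...,0]>17)&(h[...,0]<32)&(h[...,1]>150);return m
m=lidpx(d,(215,140,300,230))&(z>.095);q=P[m];(c,r)=cv2.minEnclosingCircle(np.argwhere(m)[:,::-1].astype(np.float32));print("lid",m.sum(),np.median(q[:,2]),q.mean(0),(q.min(0)+q.max(0))/2,q.max(0)-q.min(0),"circ px",c,r)
t=dict(np.load("top0.npz"));mt=lidpx(t,(160,250,195,285))
# only top face: use range
Pt=cloud(t);mt&=(Pt[...,2]>.095);ct=np.argwhere(mt)[:,::-1];cw=np.argwhere(m)[:,::-1]
print("tri lid",tri([(d,cw.mean(0)),(t,ct.mean(0))]),"top mean",Pt[mt].mean(0))
m=roi&(z>.065)&(V<80)&(S<150);q=P[m];print("tab",m.sum(),np.percentile(q,[2,50,98],axis=0).round(4),"toptab",q[q[:,2]>.088].mean(0))
m=roi&(z>.03)&(z<.04);q=P[m&((H<8)|(H>172))&(S>110)];print("redline rail",q.round(4)[:12])
m=roi&(z<.05)&((H<8)|(H>172))&(S>110);print("red all",m.sum(),P[m].mean(0))
lip=roi&(z>.05)&(z<.06)&(S<60)&(v<160);print("lip",lip.sum(),P[lip].mean(0),np.percentile(P[lip],[2,98],axis=0))
ff=ok&(u>205)&(u<305)&(v>135)&(v<298)&(z>.006)&(z<.06)&(S<60)&(V>90);print("feeder part",cv2.minAreaRect((P[ff][:,:2]*1000).astype(np.float32)))
rl=ok&(z>.030)&(z<.038)&(u>205)&(u<305)&(v<298);q=P[rl]
L=q[q[:,1]>.216];R=q[q[:,1]<.216]
for s in(L,R):
    p=np.polyfit(s[:,0],s[:,1],1);print("rail",len(s),p,np.degrees(np.arctan(p[0])),np.polyval(p,.4),np.polyval(p,.5))
```

```text
lid 2212 0.10982098531623934 [0.37801794 0.1992805  0.11076099] [0.35121577 0.19921704 0.27890596] [0.11044469 0.05341152 0.36212999] circ px (252.22471618652344, 184.87640380859375) 26.824092864990234
tri lid [0.37965061 0.19862306 0.10181597] top mean [0.3785116  0.19619083 0.11296866]
tab 503 [[0.3492 0.1788 0.0662]
 [0.4229 0.2062 0.089 ]
 [0.4317 0.2218 0.0948]] toptab [0.42600993 0.20709139 0.09305367]
redline rail [[0.5171 0.1799 0.0324]
 [0.5184 0.1761 0.0337]
 [0.5174 0.1776 0.0353]
 [0.5173 0.1789 0.0351]
 [0.5176 0.1802 0.0343]
 [0.5092 0.2547 0.0334]
 [0.5082 0.2559 0.0352]
 [0.5081 0.2572 0.0351]
 [0.5085 0.2586 0.034 ]
 [0.5188 0.1764 0.0358]
 [0.5197 0.1776 0.0336]
 [0.519  0.179  0.0346]]
red all 158 [0.51610458 0.21601728 0.01575209]
lip 244 [0.34653406 0.19762795 0.05559689] [[0.34085608 0.15735053 0.05255914]
 [0.35267054 0.23748218 0.05741645]]
feeder part ((455.48583984375, 210.26380920410156), (223.52630615234375, 84.22543334960938), 6.8222856521606445)
rail 540 [0.12532335 0.19311449] 7.14325746823135 0.24324382929799532 0.25577616479442633
rail 524 [0.05316247 0.14808561] 3.043120361640629 0.169350599091879 0.17466684594472182
```

Measurements are consistent: jar axis (0.379, 0.200), lid top at 0.110, red line (0.513, 0.2175), feeder angle 6.8° and tab top at 0.094. Now I'll descend on the jar.

Request:
carry_out([
  [1, -0.04, -0.53, 0.5, 0, 0, 0],
  [1, -0.04, -0.53, 1, 0, 0, 0],
  [1, 0, 0, 1, 0, 0, 0],
  [1, 0, 0, 1, 0, 0, 0],
  [1, 0, 0, 1, 0, 0, 0],
  [1, 0, 0, 1, 0, 0, 0],
  [1, 0, 0, 0.5, 0, 0, 0],
  [1, 0, 0, 0, 0, 0, 0],
])

```text
clock: 3.15
position: [0.376, 0.2035, 0.1499]
ee_rot: [0.19, -3.132, 0.003]
force: [0.7, 0.2, 0.2]
width: 0.999
gripper_force: 0.0
```

Request:
carry_out([
  [1, -0.1, -0.15, 0.4, 0, 0, 0],
  [1, 0, 0, 0.7, 0, 0, 0],
  [1, 0, 0, 0.7, 0, 0, 0],
  [1, 0, 0, 0.7, 0, 0, 0],
  [1, 0, 0, 0.7, 0, 0, 0],
  [1, 0, 0, 0.5, 0, 0, 0],
  [1, 0, 0, 0.2, 0, 0, 0],
  [1, 0, 0, 0, 0, 0, 0],
])

```text
clock: 3.95
position: [0.3807, 0.2, 0.054]
ee_rot: [0.189, -3.136, 0.0]
force: [-0.6, -1.1, 0.9]
width: 1.001
gripper_force: 0.0
```

Request:
carry_out([
  [0, 0, 0, 0, 0, 0, 0],
  [0, 0, 0, 0, 0, 0, 0],
  [0, 0, 0, 0, 0, 0, 0],
  [0, 0, 0, 0, 0, 0, 0],
  [0, 0, 0, 0, 0, 0, 0],
  [0, 0, 0, 0, 0, 0, 0],
], squeeze=40)

```text
clock: 4.55
position: [0.3808, 0.2003, 0.0545]
ee_rot: [-0.189, 3.135, 0.001]
force: [-1.6, 1.5, 5.9]
width: 0.663
gripper_force: 40.0
```

The opening of 61 mm matches the 62 mm jar, so the grip is good. Next comes the lift, slow at first.

Request:
carry_out([
  [0, 0, 0, -0.3, 0, 0, 0],
  [0, 0, 0, -0.5, 0, 0, 0],
  [0, 0, 0, -0.6, 0, 0, 0],
  [0, 0, 0, -0.6, 0, 0, 0],
  [0, 0, 0, -0.6, 0, 0, 0],
  [0, 0, 0, -0.8, 0, 0, 0],
  [0, 0, 0, -1, 0, 0, 0],
  [0, 0, 0, -1, 0, 0, 0],
])

```text
clock: 5.35
position: [0.3798, 0.1992, 0.1901]
ee_rot: [0.188, -3.135, 0.002]
force: [1.2, -0.3, -3.2]
width: 0.663
gripper_force: 40.0
```

Run:
```python
from cell import arm
from h import *
s=arm.observe();print(s["position"],s["width"],s["gripper_force"],s["force"])
_,d=wrist(arm);t=arm.get_image("scene")
cv2.imwrite("pics/lift.png",np.hstack([cv2.resize(d["pixels"],(400,300)),cv2.resize(t["pixels"][100:310,240:520],(400,300))])[:,:,::-1])
```

```text
[0.37980299 0.19917591 0.19006923] 0.6629279544267282 39.99906379496679 [ 1.24884905 -0.28242696 -3.18396562]
```

View pics/lift.png

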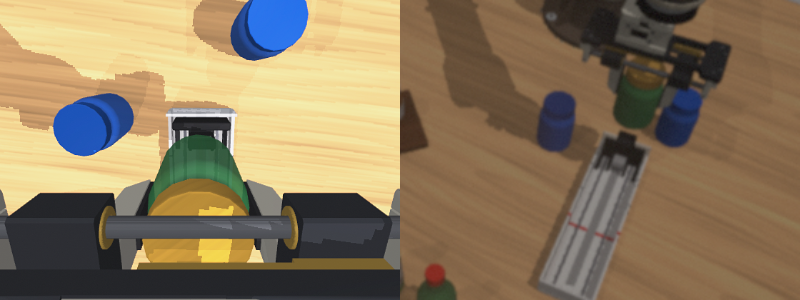

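The jar is upright in the grip at lower left (200,170), its base well above the lip, and the pusher has run forward. Next I'll carry it to the free half of the board.

Request:
carry_out([
  [0, -0.15, -0.48, 0, 0, 0, 0],
  [0, -0.31, -0.96, 0, 0, 0, 0],
  [0, -0.31, -0.96, 0, 0, 0, 0],
  [0, -0.31, -0.96, 0, 0, 0, 0],
  [0, -0.31, -0.96, 0, 0, 0, 0],
  [0, -0.31, -0.96, 0, 0, 0, 0],
  [0, -0.31, -0.96, 0, 0, 0, 0],
  [0, -0.31, -0.96, 0, 0, 0, 0],
])

```text
clock: 6.25
position: [0.4591, 0.027, 0.1882]
ee_rot: [0.188, -3.134, 0.001]
force: [-0.5, 0.1, -1.9]
width: 0.664
gripper_force: 40.0
```

Request:
carry_out([
  [0, -0.31, -0.96, 0, 0, 0, 0],
  [0, -0.31, -0.96, 0, 0, 0, 0],
  [0, -0.31, -0.96, 0, 0, 0, 0],
  [0, -0.31, -0.96, 0, 0, 0, 0],
  [0, -0.31, -0.96, 0, 0, 0, 0],
  [0, -0.31, -0.96, 0, 0, 0, 0],
  [0, -0.31, -0.96, 0, 0, 0, 0],
  [0, -0.31, -0.96, 0, 0, 0, 0],
])

```text
clock: 7.05
position: [0.5437, -0.1558, 0.1879]
ee_rot: [0.188, -3.134, -0.001]
force: [-0.5, 0.6, -3.2]
width: 0.664
gripper_force: 40.0
```

Request:
carry_out([
  [0, -0.31, -0.96, 0, 0, 0, 0],
  [0, -0.31, -0.96, 0, 0, 0, 0],
  [0, -0.31, -0.96, 0, 0, 0, 0],
  [0, -0.31, -0.96, 0, 0, 0, 0],
  [0, -0.15, -0.6, 0, 0, 0, 0],
  [0, 0, 0, 0, 0, 0, 0],
  [0, 0, 0, 0, 0, 0, 0],
])

```text
clock: 7.75
position: [0.5914, -0.2603, 0.1883]
ee_rot: [0.188, -3.134, -0.002]
force: [0.6, 1.4, -2.5]
width: 0.667
gripper_force: 40.0
```

Run:
```python
from cell import arm
from h import *
s,d=wrist(arm);print(s["clock"],s["position"],s["joints"],Rot.from_rotvec(s["ee_rot"]).as_matrix().round(3));np.savez("w2.npz",**d)
c=arm.get_image("scene")
P=cloud(c);h=cv2.cvtColor(c["pixels"],cv2.COLOR_RGB2HSV).astype(int)
z=P[...,2];x=P[...,0];y=P[...,1]
m=(z>.005)&(z<.025)&(h[...,2]<110)&(h[...,1]>60)&(x>.4)&(x<.7)&(y<-.08)&(y>-.38);q=P[m];print(m.sum(),cv2.minAreaRect((q[:,:2]*1000).astype(np.float32)))
cv2.imwrite("pics/carry.png",np.hstack([cv2.resize(d["pixels"],(400,300)),cv2.resize(c["pixels"][60:300,90:410],(400,300))])[:,:,::-1])
```

```text
7.75 [ 0.59144122 -0.26028196  0.18829795] [ 0.09383258  0.51385601  0.36299     1.58523449 -0.19947069  1.08124606
  2.19910861] [[-0.993 -0.12  -0.002]
 [-0.12   0.993  0.001]
 [ 0.002  0.001 -1.   ]]
3238 ((544.8375244140625, -223.4451904296875), (143.69216918945312, 219.96002197265625), 49.777976989746094)
```

View pics/carry.png

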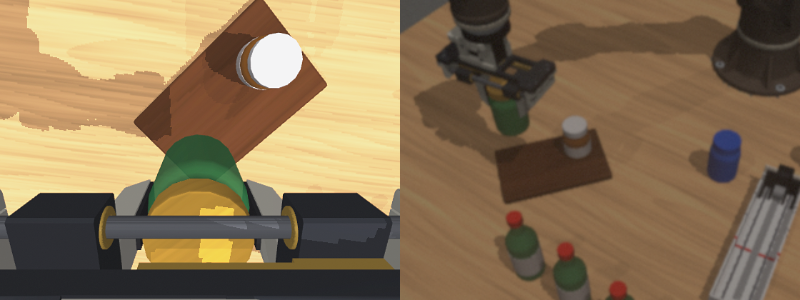

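The jar hangs over the free half, honey stays clear, and by my measurement it is at board frame (0.003, -0.059). Now the descent, ending slowly.

Request:
carry_out([
  [0, 0, 0, 0.5, 0, 0, 0],
  [0, 0, 0, 0.8, 0, 0, 0],
  [0, 0, 0, 0.8, 0, 0, 0],
  [0, 0, 0, 0.8, 0, 0, 0],
  [0, 0, 0, 0.7, 0, 0, 0],
  [0, 0, 0, 0.5, 0, 0, 0],
  [0, 0, 0, 0.3, 0, 0, 0],
  [0, 0, 0, 0, 0, 0, 0],
])

```text
clock: 8.65
position: [0.5916, -0.2605, 0.0782]
ee_rot: [0.189, -3.134, -0.001]
force: [0.1, -0.5, -1.7]
width: 0.667
gripper_force: 40.0
```

Request:
carry_out([
  [0, 0, 0, 0.1, 0, 0, 0],
  [0, 0, 0, 0.1, 0, 0, 0],
  [0, 0, 0, 0.1, 0, 0, 0],
  [0, 0, 0, 0.1, 0, 0, 0],
  [0, 0, 0, 0, 0, 0, 0],
])

```text
clock: 9.15
position: [0.592, -0.2609, 0.069]
ee_rot: [0.188, -3.136, -0.0]
force: [-0.5, 0.0, -3.0]
width: 0.663
gripper_force: 40.0
```

Request:
carry_out([
  [0, 0, 0, 0.1, 0, 0, 0],
  [0, 0, 0, 0.1, 0, 0, 0],
  [0, 0, 0, 0.06, 0, 0, 0],
  [0, 0, 0, 0, 0, 0, 0],
])

```text
clock: 9.55
position: [0.592, -0.2609, 0.0624]
ee_rot: [0.189, -3.135, -0.0]
force: [-0.9, 1.0, -3.5]
width: 0.664
gripper_force: 40.0
```

Request:
carry_out([
  [0, 0, 0, 0.04, 0, 0, 0],
  [0, 0, 0, 0.04, 0, 0, 0],
  [0, 0, 0, 0, 0, 0, 0],
])

```text
clock: 9.85
position: [0.5922, -0.2611, 0.0607]
ee_rot: [-0.189, 3.136, -0.0]
force: [0.8, 0.3, -2.9]
width: 0.664
gripper_force: 40.0
```

Request:
carry_out([
  [0, 0, 0, 0.04, 0, 0, 0],
  [0, 0, 0, 0.04, 0, 0, 0],
  [0, 0, 0, 0, 0, 0, 0],
])

```text
clock: 10.15
position: [0.5923, -0.2611, 0.0606]
ee_rot: [-0.188, 3.135, 0.0]
force: [-5.5, 3.5, 15.1]
width: 0.663
gripper_force: 40.0
```

Contact with the board: the height stopped at 0.0606, as predicted. I'll ease off and let go.

Request:
carry_out([
  [0, 0, 0, -0.05, 0, 0, 0],
  [0.8, 0, 0, 0, 0, 0, 0],
  [1, 0, 0, 0, 0, 0, 0],
  [1, 0, 0, 0, 0, 0, 0],
  [1, 0, 0, 0, 0, 0, 0],
  [1, 0, 0, 0, 0, 0, 0],
  [1, 0, 0, 0, 0, 0, 0],
])

```text
clock: 10.85
position: [0.5921, -0.2611, 0.0599]
ee_rot: [0.189, -3.136, 0.0]
force: [0.3, -0.1, -0.6]
width: 1.0
gripper_force: 0.0
```

Request:
carry_out([
  [1, 0, 0, -0.3, 0, 0, 0],
  [1, 0, 0, -0.6, 0, 0, 0],
  [1, 0, 0, -0.8, 0, 0, 0],
  [1, 0, 0, -0.8, 0, 0, 0],
  [1, 0, 0, -0.8, 0, 0, 0],
  [1, 0, 0, -0.8, 0, 0, 0],
  [1, 0, 0, -1, 0, 0, 0],
  [1, 0, 0, -1, 0, 0, 0],
])

```text
clock: 11.65
position: [0.5921, -0.2611, 0.2149]
ee_rot: [-0.188, 3.135, -0.001]
force: [0.7, -0.1, -0.7]
width: 1.001
gripper_force: 0.0
```

The jar has been let go. Next I'll travel back above the feeder and turn a quarter so the fingers close along the feeder's x across the tab.

Request:
carry_out([
  [1, 0.33, 0.97, 0, 0, 0, 0],
  [1, 0.33, 0.97, 0, 0, 0, 0],
  [1, 0.33, 0.97, 0, 0, 0, 0],
  [1, 0.33, 0.97, 0, 0, 0, 0],
  [1, 0.33, 0.97, 0, 0, 0, 0],
  [1, 0.33, 0.97, 0, 0, 0, 0],
  [1, 0.33, 0.97, 0, 0, 0, 0],
  [1, 0.33, 0.97, 0, 0, 0, 0],
])

```text
clock: 12.45
position: [0.5031, -0.0757, 0.2139]
ee_rot: [-0.188, 3.134, 0.0]
force: [0.9, 0.8, 0.5]
width: 0.999
gripper_force: 0.0
```

Request:
carry_out([
  [1, 0.33, 0.97, 0, 0, 0, 0],
  [1, 0.33, 0.97, 0, 0, 0, 0],
  [1, 0.33, 0.97, 0, 0, 0, 0],
  [1, 0.33, 0.97, 0, 0, 0, 0],
  [1, 0.33, 0.97, 0, 0, 0, 0],
  [1, 0.33, 0.97, 0, 0, 0, 0],
  [1, 0.33, 0.97, 0, 0, 0, 0],
  [1, 0.33, 0.97, 0, 0, 0, 0],
])

```text
clock: 13.25
position: [0.4144, 0.1091, 0.2138]
ee_rot: [-0.188, 3.134, 0.001]
force: [0.4, -0.3, 0.1]
width: 0.997
gripper_force: 0.0
```

Request:
carry_out([
  [1, 0.33, 0.97, 0, 0, 0, 0],
  [1, 0.33, 0.97, 0, 0, 0, 0],
  [1, 0.33, 0.97, 0, 0, 0, 0],
  [1, 0.33, 0.97, 0, 0, 0, 0],
  [1, 0, 0, 0, 0, 0, 1],
  [1, 0, 0, 0, 0, 0, 1],
  [1, 0, 0, 0, 0, 0, 1],
  [1, 0, 0, 0, 0, 0, 1],
])

```text
clock: 14.05
position: [0.3706, 0.2007, 0.2138]
ee_rot: [0.445, 3.109, 0.002]
force: [-0.5, 0.1, 0.2]
width: 0.998
gripper_force: 0.0
```

Request:
carry_out([
  [1, 0, 0, 0, 0, 0, 1],
  [1, 0, 0, 0, 0, 0, 1],
  [1, 0, 0, 0, 0, 0, 1],
  [1, 0, 0, 0, 0, 0, 1],
  [1, 0, 0, 0, 0, 0, 1],
  [1, 0, 0, 0, 0, 0, 1],
  [1, 0, 0, 0, 0, 0, 1],
  [1, 0, 0, 0, 0, 0, 1],
])

```text
clock: 14.85
position: [0.3706, 0.2006, 0.2138]
ee_rot: [1.621, 2.69, 0.003]
force: [0.7, 0.1, 0.4]
width: 1.002
gripper_force: 0.0
```

Request:
carry_out([
  [1, 0, 0, 0, 0, 0, 1],
  [1, 0, 0, 0, 0, 0, 1],
  [1, 0, 0, 0, 0, 0, 1],
  [1, 0, 0, 0, 0, 0, 0.7],
  [1, 0, 0, 0, 0, 0, 0],
  [1, 0, 0, 0, 0, 0, 0],
])

```text
clock: 15.45
position: [0.3704, 0.2007, 0.2133]
ee_rot: [2.081, 2.354, 0.002]
force: [-0.0, 0.2, 0.1]
width: 1.001
gripper_force: 0.0
```

Run:
```python
from cell import arm
from h import *
s,d=wrist(arm);print(s["clock"],s["position"],s["joints"].round(2) if hasattr(s["joints"],"round") else s["joints"],Rot.from_rotvec(s["ee_rot"]).as_matrix().round(3));np.savez("w3.npz",**d)
t=arm.get_image("top")
cv2.imwrite("pics/w3.png",np.hstack([cv2.resize(d["pixels"],(440,330)),cv2.resize(t["pixels"][160:280,270:400],(357,330))])[:,:,::-1])
P=cloud(t);h=cv2.cvtColor(t["pixels"],cv2.COLOR_RGB2HSV).astype(int);x,y,z=np.moveaxis(P,-1,0)
m=(y<-.1)&(y>-.4)&(x>.4)&(x<.7)
for n,k in(("lid",m&(z>.105)&(z<.13)&(h[...,0]>14)&(h[...,0]<32)&(h[...,1]>120)),("honey",m&(z>.088)&(z<.105)&(h[...,1]<80))):print(n,k.sum(),np.median(P[k],0).round(4))
```

```text
15.45 [0.37042044 0.20071125 0.21325352] [-0.84  0.11  0.24  2.07 -0.03  0.96 -0.46] [[-0.123  0.992  0.001]
 [ 0.992  0.123  0.001]
 [ 0.001  0.001 -1.   ]]
lid 371 [ 0.5892 -0.262   0.1164]
honey 299 [ 0.4915 -0.1986  0.0964]
```

View pics/w3.png

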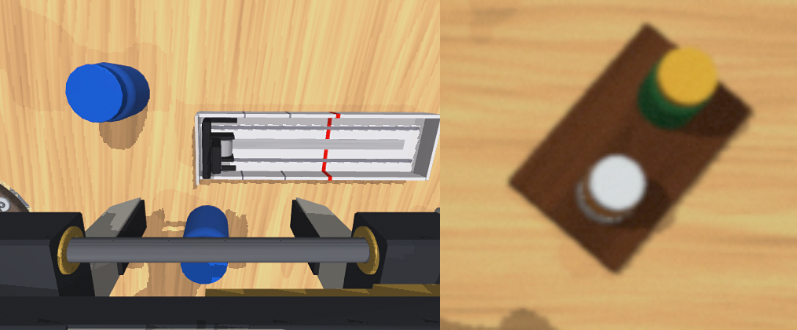

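The jar stands upright on the board, lid at (0.589,-0.262) and honey unmoved. The pusher is fully forward, with its tab around (222,150) in the left half. Now I'll measure the tab.

Run:
```python
from h import *
d=dict(np.load("w3.npz"));P=cloud(d);h=cv2.cvtColor(d["pixels"],cv2.COLOR_RGB2HSV).astype(int)
x,y,z=np.moveaxis(P,-1,0)
b=np.radians(6.9);R=np.array([[-np.cos(b),-np.sin(b)],[np.sin(b),-np.cos(b)]])
red=(z<.05)&(z>0)&((h[...,0]<8)|(h[...,0]>172))&(h[...,1]>110)&(abs(x-.51)<.04)&(abs(y-.217)<.06);q=P[red]
t=q[q[:,2]>.03];print("red rails",t[t[:,1]>.217].mean(0),t[t[:,1]<.217].mean(0))
o=(t[t[:,1]>.217].mean(0)+t[t[:,1]<.217].mean(0))/2
m=(abs(x-.37)<.06)&(abs(y-.2)<.06)&(h[...,2]<90)&(d["range_z"]>0)
for lo,hi in((.045,.058),(.062,.088),(.088,.1)):
    q=P[m&(z>lo)&(z<hi)]
    if len(q):
        f=(q[:,:2]-o[:2])@R.T;print(lo,len(q),"z",np.median(q[:,2]),"feeder xy wrt red",np.percentile(f,[3,50,97],axis=0).round(4).tolist(),"world",q.mean(0).round(4))
for n,X in(("tcp",None),):
    pass
```

```text
red rails [0.51080195 0.25731033 0.03419608] [0.52041076 0.17835295 0.03359019]
0.045 844 z 0.053723575300075745 feeder xy wrt red [[0.1498, -0.0336], [0.1583, -0.0051], [0.1634, 0.0315]] world [0.3583 0.2018 0.0535]
0.062 78 z 0.07725050379182274 feeder xy wrt red [[0.1418, -0.0153], [0.1461, -0.0148], [0.1514, 0.0026]] world [0.3688 0.2131 0.0765]
0.088 426 z 0.09367222065478707 feeder xy wrt red [[0.1427, -0.0149], [0.1468, -0.0013], [0.1517, 0.0131]] world [0.3694 0.2014 0.0935]
```

The tab is centred at (0.3697, 0.2002) with its top at 0.0935, 147 mm ahead of the line as expected, and the TCP is right above it. Descend to z = 0.064 and grip.

Request:
carry_out([
  [1, 0, -0.03, 1, 0, 0, 0],
  [1, 0, 0, 1, 0, 0, 0],
  [1, 0, 0, 1, 0, 0, 0],
  [1, 0, 0, 0.8, 0, 0, 0],
  [1, 0, 0, 0.8, 0, 0, 0],
  [1, 0, 0, 0.8, 0, 0, 0],
  [1, 0, 0, 0.5, 0, 0, 0],
  [1, 0, 0, 0, 0, 0, 0],
])

```text
clock: 16.35
position: [0.3687, 0.2, 0.0639]
ee_rot: [-2.082, -2.352, 0.004]
force: [-0.2, -0.9, 0.7]
width: 1.002
gripper_force: 0.0
```

Request:
carry_out([
  [0, 0, 0, 0, 0, 0, 0],
  [0, 0, 0, 0, 0, 0, 0],
  [0, 0, 0, 0, 0, 0, 0],
  [0, 0, 0, 0, 0, 0, 0],
  [0, 0, 0, 0, 0, 0, 0],
  [0, 0, 0, 0, 0, 0, 0],
  [0, 0, 0, 0, 0, 0, 0],
  [0, 0, 0, 0, 0, 0, 0],
], squeeze=30)

```text
clock: 17.15
position: [0.3695, 0.2006, 0.065]
ee_rot: [2.083, 2.352, 0.0]
force: [0.6, -0.5, -0.2]
width: 0.351
gripper_force: 0.0
```

Still closing.

Request:
carry_out([
  [0, 0, 0, 0, 0, 0, 0],
  [0, 0, 0, 0, 0, 0, 0],
  [0, 0, 0, 0, 0, 0, 0],
  [0, 0, 0, 0, 0, 0, 0],
  [0, 0, 0, 0, 0, 0, 0],
])

```text
clock: 17.65
position: [0.369, 0.2005, 0.0649]
ee_rot: [-2.083, -2.351, 0.001]
force: [-1.8, -0.4, 2.4]
width: 0.107
gripper_force: 30.0
```

Opening 9.8 mm, so the tab is held. Now I'll pull 150 mm gently and then measure.

Request:
carry_out([
  [0, 0, 0.2, 0, 0, 0, 0],
  [0, 0, 0.4, 0, 0, 0, 0],
  [0, 0, 0.4, 0, 0, 0, 0],
  [0, 0, 0.4, 0, 0, 0, 0],
  [0, 0, 0.4, 0, 0, 0, 0],
  [0, 0, 0.4, 0, 0, 0, 0],
  [0, 0, 0.4, 0, 0, 0, 0],
  [0, 0, 0.4, 0, 0, 0, 0],
])

```text
clock: 18.45
position: [0.4447, 0.2095, 0.0649]
ee_rot: [2.083, 2.351, -0.0]
force: [-4.0, -1.4, 4.8]
width: 0.107
gripper_force: 30.0
```

Request:
carry_out([
  [0, 0, 0.4, 0, 0, 0, 0],
  [0, 0, 0.4, 0, 0, 0, 0],
  [0, 0, 0.4, 0, 0, 0, 0],
  [0, 0, 0.4, 0, 0, 0, 0],
  [0, 0, 0.4, 0, 0, 0, 0],
  [0, 0, 0.4, 0, 0, 0, 0],
  [0, 0, 0.4, 0, 0, 0, 0],
  [0, 0, 0.2, 0, 0, 0, 0],
])

```text
clock: 19.25
position: [0.5197, 0.2184, 0.065]
ee_rot: [2.083, 2.351, 0.0]
force: [-4.6, -2.9, 6.2]
width: 0.107
gripper_force: 30.0
```

Request:
carry_out([
  [0, 0, 0.2, 0, 0, 0, 0],
  [0, 0, 0.2, 0, 0, 0, 0],
  [0, 0, 0, 0, 0, 0, 0],
  [0, 0, 0, 0, 0, 0, 0],
])

```text
clock: 19.65
position: [0.5287, 0.2196, 0.065]
ee_rot: [2.083, 2.351, 0.0]
force: [-3.8, -3.1, 2.9]
width: 0.108
gripper_force: 30.0
```

Run:
```python
from cell import arm
from h import *
s,d=wrist(arm);p=s["position"];print(s["clock"],p,"pulled",np.linalg.norm((p-[.3693,.2005,.065])[:2]),s["width"],s["gripper_force"],s["force"]);np.savez("w4.npz",**d)
t=arm.get_image("scene");np.savez("s4.npz",**t)
cv2.imwrite("pics/w4.png",np.hstack([cv2.resize(d["pixels"],(400,300)),cv2.resize(t["pixels"][210:315,300:440],(400,300))])[:,:,::-1])
```

```text
19.65 [0.52867752 0.21957734 0.06498148] pulled 0.16051523264224937 0.10816916811322463 30.001542270183563 [-3.80666655 -3.0714446   2.91243896]
```

View pics/w4.png

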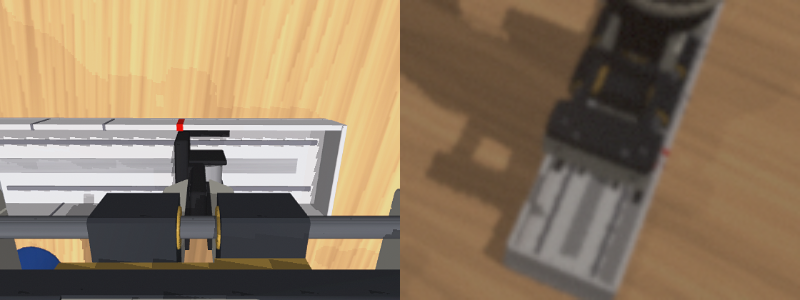

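The pusher is held, its plate near the red mark on the rail at (180,126) in the left half. Kinematically it has been pulled 160.5 mm, so about 3.5 mm is left. I'll check that optically.

Run:
```python
from h import *
d=dict(np.load("w4.npz"));P=cloud(d);h=cv2.cvtColor(d["pixels"],cv2.COLOR_RGB2HSV).astype(int)
x,y,z=np.moveaxis(P,-1,0);b=np.radians(6.9);R=np.array([[-np.cos(b),-np.sin(b)],[np.sin(b),-np.cos(b)]])
f=(P[...,:2]-[.5156,.2178])@R.T
near=(abs(f[...,0])<.06)&(f[...,1]<.0)&(f[...,1]>-.046)
red=near&(z>.028)&(z<.04)&((h[...,0]<8)|(h[...,0]>172))&(h[...,1]>110);print("red",red.sum(),np.percentile(f[red],[3,50,97],axis=0).round(4).tolist())
for lo,hi in((.049,.058),(.025,.049)):
    m=near&(f[...,1]<-.017)&(f[...,1]>-.034)&(z>lo)&(z<hi)&(h[...,2]<100);print("plate",m.sum(),np.percentile(f[m],[3,50,97],axis=0).round(4).tolist(),np.median(z[m]))
```

```text
red 102 [[-0.0023, -0.0426], [-0.0001, -0.0405], [0.0022, -0.0376]]
plate 635 [[-0.0071, -0.0336], [-0.0025, -0.026], [0.0023, -0.0176]] 0.053724418197579005
plate 75 [[-0.0074, -0.0338], [-0.0073, -0.0273], [-0.0068, -0.0178]] 0.04063703285348633
```

Optically the front face is 2.7 mm short of the line and kinematically 3.5 mm, so I'll pull 3 mm more.

Request:
carry_out([
  [0, 0, 0.06, 0, 0, 0, 0],
  [0, 0, 0.06, 0, 0, 0, 0],
  [0, 0, 0, 0, 0, 0, 0],
  [0, 0, 0, 0, 0, 0, 0],
  [0, 0, 0, 0, 0, 0, 0],
  [0, 0, 0, 0, 0, 0, 0],
  [0, 0, 0, 0, 0, 0, 0],
  [0, 0, 0, 0, 0, 0, 0],
])

```text
clock: 20.55
position: [0.5312, 0.2199, 0.065]
ee_rot: [2.083, 2.351, -0.001]
force: [-2.8, -3.8, 3.4]
width: 0.111
gripper_force: 30.0
```

Run:
```python
from cell import arm
from h import *
s,d=wrist(arm);p=s["position"];print(s["clock"],p,"pulled",np.linalg.norm((p-[.3693,.2005,.065])[:2]),s["gripper_force"],np.abs(s["dq"]).max())
P=cloud(d);h=cv2.cvtColor(d["pixels"],cv2.COLOR_RGB2HSV).astype(int)
x,y,z=np.moveaxis(P,-1,0);b=np.radians(6.9);R=np.array([[-np.cos(b),-np.sin(b)],[np.sin(b),-np.cos(b)]])
f=(P[...,:2]-[.5156,.2178])@R.T;near=(abs(f[...,0])<.06)&(f[...,1]<0)&(f[...,1]>-.046)
red=near&(z>.028)&(z<.04)&((h[...,0]<8)|(h[...,0]>172))&(h[...,1]>110);m=near&(f[...,1]<-.017)&(f[...,1]>-.034)&(z>.049)&(z<.058)&(h[...,2]<100)
e=np.percentile(f[m][:,0],97)-np.median(f[red][:,0]);print("face-red",e)
if abs(e)<.003 and s["gripper_force"]>10: print(arm.sign_off())
```

```text
20.55 [0.53119854 0.21986779 0.06496289] pulled 0.16305289716123036 30.000939667224884 0.0009876753168214048
face-red 0.00018282111530465762
the job is handed in; nothing more can be done
None
```

I handed the job in at about 20.6 s of the 58 s: the green jar stands upright on the board next to the untouched honey jar, and the pusher is held with 30 N, its front face measured within 1 mm of the red line's centre (no verdict came back).

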